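# Set the whetstone on its sharpening bridge

## Task

Get the sharpening place ready: pick up the long grey whetstone and lay it flat on top of the raised wooden bridge, along the narrow beam, centred across it and between the two end stops. Set it down, do not drop it, and leave the wooden sanding block where it lies.

Things in the scene. Friction and masses are not known exactly. Their poses are not given: they have to be found in the camera images.
- stone_mid (a point): Centre (half-way up) of the whetstone, a loose plain grey rectangular stone, 40 wide (x) x 120 long (y) x 22 high (z) mm, about 0.32 kg, lying flat on the table. Its y axis runs along its length, z up. Either it or the sanding block may be the one nearer the bridge.
- bridge_seat (a point): Middle of the upper face of the beam of the bridge, 60 mm above the table: the stone's underside belongs here. The bridge is a wooden stand fixed to the table: a level beam 30 wide (x) x 190 long (y) mm on two feet (90 mm in x, 24 in y, 72 mm either side of the middle, 34 high). y along the beam, z up. A black stop 8 mm high at each end; the stops are 150 mm apart.
- sanding_block_mid (a point): Centre (half-way up) of the sanding block, a loose wooden block 46 (x) x 80 (y) x 28 (z) mm with a grey underside; y along its length. Not needed: leave it where it lies.

How it is judged:
At the end, for the whole second after the job is handed in: The whetstone rests flat (4 degrees) on the beam between the stops, released and still, centred within 11 mm across and 18 mm along it, 11 mm above it within 3 mm, its length along the beam within 10 degrees. The sanding block is within 30 mm of its start (x of stone_mid in the frame of bridge_seat between -0.011 and 0.011 m and y of stone_mid in the frame of bridge_seat between -0.018 and 0.018 m and z of stone_mid in the frame of bridge_seat between 0.008 and 0.014 m and angle between the y axis of stone_mid and the y axis of bridge_seat, either way round below 0.1745 rad and angle between stone_mid's own z axis and vertical below 0.07 rad and contact force between stone and bridge above 1 N and contact force between the fingers and stone below 0.05 N and linear speed of stone below 0.02 m/s and distance of sanding_block_mid from where it was at the start of the episode below 0.03 m); the robot touches nothing.
It fails at once if the whetstone is let go of more than 15 mm above the beam (horizontal distance between stone_mid and bridge_seat below 0.06 m and z of stone_mid in the frame of bridge_seat above 0.026 m and contact force between the fingers and stone below 0.05 N).
It fails at once if the sanding block is moved more than 30 mm (distance of sanding_block_mid from where it was at the start of the episode above 0.03 m).
It also fails if it takes over 42 s, if anything falls off the work surface, if the arm or the gripper's body presses on something with over 40 N, if the wrist force passes 120 N, or if a joint passes its speed limit or range.

## Robot

A 7-joint arm with a two-finger parallel gripper is mounted at the origin on a cart in front of the work surface, level with it; the furniture and walls round the work are solid. World frame = base frame: x ahead of the robot, y to its left, z up, the work surface at z = 0. Lengths are in m, angles in rad, forces in N, time in s.
With the tool pointing down it reaches from about 0.425 to 0.95 m from the base axis. Payload 4.7 kg.
Tool frame: the origin (TCP) lies at the very end of the fingers, on their centre line; the grasp point (between the pads) lies 19 mm behind it; y points along the fingers, x is the direction in which the jaws open and shut, and the axes are right-handed (so a half turn about y gives the same grasp; the last joint's range is limited). The gripper opens to 85 mm and grips with 20 to 120 N. Pads are 22 mm wide; open, the fingers measure 114 mm over their backs; the gripper's body (76 mm by 85 mm) begins 54 mm behind the grasp point. The pads swing forward as they close: fully open they stand 13 mm farther back than shut.
Start: joints at [-1.329, 0.469, -0.049, 1.532, 0.024, 1.141, -0.082], TCP at [0.181, 0.65, 0.231] pointing down, gripper open.
Joint ranges: [-2.59, 2.59], [-0.33, 1.99], [-1.39, 1.29], [0.1, 2.45], [-1.04, 4.18], [0.21, 1.99], [-2.66, 2.66]. Speed limits (rad/s): [2.57, 2.57, 3.14, 3.14, 3.14, 3.14, 3.14].

## Interface

Orientations are given as a unit quaternion [x, y, z, w].
In Python, from cell import manip gives the robot as it stands.
- The arm moves only by the tool send_rows, never from a script. Its argument "steps" is a list of rows, each an object with "linear": the shift along the tool's x, y, z in mm, a list of three; "rotation": the turn, a rotation vector about the tool's x, y, z in degrees, a list of three; "gripper": the opening, from 0 (shut) to 1 (fully open). In form: [{"linear": [tx, ty, tz], "rotation": [wx, wy, wz], "gripper": gripper}, ...]. A call has 1 to 12 rows; each row is the pose to reach, as a shift and turn from the pose commanded when the call began, along the tool's axes at that moment; what a row does not reach only later rows make up. A row lasts 1/10 s, in which the tool goes at most 50 mm and 8.59 degrees, less where a joint would pass 70% of its speed; a pose out of reach is approached as far as the arm can. A call with a gripper value outside its range is refused whole. The fingers move at their own pace and stop on an object; the grip force is fixed at half the most. Time passes only in rows, so rows that repeat a pose let the fingers close. It gives the time, the measured TCP pose, the force and the opening at its end, in the units of the state.
- manip.get_obs(): the state, without advancing time (a new reading comes with each control period).
- manip.snapshot(name): name is "scene" or "top" or "wrist"; returns (picture, depth): 400x640x3 uint8, red, green, blue; 400x640 float32, m along the optical axis (not along the pixel's ray), 0 where there is no reading.
- manip.camera_params(name): a dict with "mtx" (3x3 intrinsics, pixels), "eye" and "attitude" of the camera in the world; the wrist camera has in their place "T_tool_cam" (4x4, takes a point from camera to tool coordinates, whose origin is the TCP and whose axes are the tool frame's). Camera axes: x right, y up, looking along -z (the intrinsics and any distortion apply to the point x, -y, -z); pixel columns grow to the right and rows downward; lengths in m; the calibration is good to about 2 mm. The wrist camera is an equidistant fisheye: a pixel r from the principal point sees the ray r / f radians off the axis. A picture is of the moment at which its call begins: read the wrist's pose just before it. camera_params takes no time and is no camera call.
- manip.finish_job(): hands the job in, once; it reports no verdict.
The state is a dict: "time_s": time; "joint_positions": joint angles; "qd": joint speeds; "joint_torque": joint torques, N m; "tool_pos": TCP position; "eef_rot": TCP orientation; "contact_force": force on the tool from outside, world axes, zero at the start; "moment": the same for the moment, N m; "finger_gap": finger opening in m.
Only numpy, scipy, OpenCV 4.12 (cv2) and the standard library are available. Lean on these libraries where they do the work, as an engineer would, in place of code of your own. Each camera call takes 0.05 s, during which the arm holds its last target. There are 200 camera calls.

## Working session

There is one attempt and no reset: what is moved stays moved. The work goes in short steps, Python scripts to look and compute and a tool call to move; the robot and the scene stay as the last step left them, time stands still between calls to the robot, and variables do not carry over. Pictures are saved under pics/ and viewed, about 8 in all and at most 12, crops included, and the job is handed in when it is done.

Besides the shell and the picture viewer there is one more tool, called after "Emit:" as a command line: name --argument value ..., lists and objects as JSON in quotes. send_rows: Moves the arm, as the interface text tells. Its arguments: {"type":"object","properties":{"steps":{"type":"array"}},"required":["steps"]}

```bash
mkdir -p pics
python3 - <<'E'
from cell import manip
import cv2,numpy as np
o=manip.get_obs();print({k:np.round(o[k],3) for k in('time_s','tool_pos','eef_rot','finger_gap','contact_force')})
for n in('top','scene'):
    p,d=manip.snapshot(n);cv2.imwrite(f'pics/{n}0.png',p[:,:,::-1]);np.save(f'{n}0.npy',d);print(n,manip.camera_params(n))
print(manip.camera_params('wrist'))
E
```

```text
{'time_s': np.float64(0.0), 'tool_pos': array([0.18, 0.65, 0.23]), 'eef_rot': array([ 0.563,  0.427, -0.428, -0.562]), 'finger_gap': np.float64(0.085), 'contact_force': array([ 0.291,  0.546, -0.133])}
top {'mtx': array([[462.47264571,   0.        , 322.43979109],
       [  0.        , 462.47264571, 191.12132617],
       [  0.        ,   0.        ,   1.        ]]), 'eye': array([ 0.28508636, -0.09063093,  1.08159773]), 'attitude': array([-0.06255787,  0.07770889,  0.70715409, -0.69998639])}
scene {'mtx': array([[377.21409428,   0.        , 319.86353822],
       [  0.        , 377.21409428, 195.2729491 ],
       [  0.        ,   0.        ,   1.        ]]), 'eye': array([ 0.06977197, -0.44952149,  0.7420775 ]), 'attitude': array([ 0.29770073, -0.14184976, -0.40233774,  0.85403587])}
{'mtx': array([[309.70691629,   0.        , 320.48323057],
       [  0.        , 309.70691629, 194.45401486],
       [  0.        ,   0.        ,   1.        ]]), 'T_tool_cam': array([[ 9.99999902e-01,  2.74482943e-04, -3.47934015e-04,
        -2.52336332e-04],
       [-4.13757289e-04,  2.97008966e-01, -9.54874601e-01,
        -1.42676648e-01],
       [-1.58757268e-04,  9.54874651e-01,  2.97009050e-01,
         7.56980867e-02],
       [ 0.00000000e+00,  0.00000000e+00,  0.00000000e+00,
         1.00000000e+00]])}
```

View pics/top0.png

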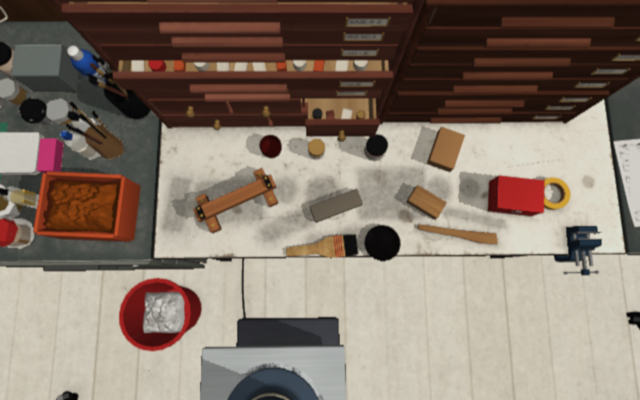

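View pics/scene0.png

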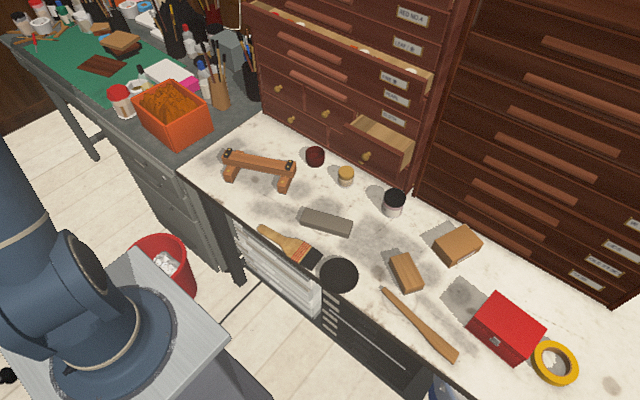

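The top view shows the bridge at about (236,199), the whetstone at (335,205) and the sanding block at (427,201). A knob sticks out from the drawers near the bridge. Next I measure from depth.

```bash
cat > h.py <<'E'
from cell import manip
import cv2,numpy as np
from scipy.spatial.transform import Rotation as R
def cloud(n,d):
    c=manip.camera_params(n);K=c['mtx'];v,u=np.mgrid[:400,:640]
    P=np.stack([(u-K[0,2])/K[0,0]*d,-(v-K[1,2])/K[1,1]*d,-d],-1)
    return P@R.from_quat(c['attitude']).as_matrix().T+c['eye']
def rect(pts):
    (c,s,_)=r=cv2.minAreaRect((pts*1000).astype(np.float32)); b=cv2.boxPoints(r)
    e=max((b[1]-b[0],b[2]-b[1]),key=np.linalg.norm)
    return np.round(c,1),np.round(s,1),'long-axis deg',np.round(np.degrees(np.arctan2(e[1],e[0]))%180,1)
E
python3 - <<'E'
from h import *
for n in('top','scene'):
    P=cloud(n,np.load(f'{n}0.npy'));z=P[...,2]
    boxes=dict(top=dict(table=(160,300,140,240),bridge=(190,280,165,235),stone=(305,368,182,226),block=(402,450,180,222)),
     scene=dict(table=(300,350,240,300),bridge=(215,300,140,195),stone=(292,360,200,242),block=(380,430,245,298)))[n]
    print(n,'table z',np.median(z[boxes['table'][2]:boxes['table'][3],boxes['table'][0]:boxes['table'][1]]))
    for k,(lo,hi) in dict(bridge=(.052,.08),stone=(.014,.04),block=(.02,.045)).items():
        a,b,c,e=boxes[k];Q=P[c:e,a:b].reshape(-1,3);Q=Q[(Q[:,2]>lo)&(Q[:,2]<hi)]
        print(k,len(Q),rect(Q[:,:2]),np.round(np.median(Q,0),4))
# obstacles
P=cloud('top',np.load('top0.npy'))
for nm,(u,v) in dict(knobjar=(270,145),jar2=(316,148),drawer=(342,120),knob=(341,136),cup=(382,242),brush=(345,245),cab=(250,118),redjar=(376,146)).items(): print(nm,np.round(P[v,u],3))
o=manip.get_obs();print(R.from_quat(o['eef_rot']).as_matrix().round(3))
E
```

```text
top table z 0.001207235972466636
bridge 1185 (array([478.1,  83.8]), array([ 31.5, 189.9]), 'long-axis deg', np.float32(114.4)) [0.4765 0.0846 0.0608]
stone 887 (array([ 465.3, -145.9]), array([ 40.7, 120.4]), 'long-axis deg', np.float32(110.6)) [ 0.4647 -0.1457  0.0226]
block 676 (array([ 470.9, -357.9]), array([80.1, 45.8]), 'long-axis deg', np.float32(56.8)) [ 0.4696 -0.3571  0.0285]
scene table z 0.0009709734439343753
bridge 790 (array([477.5,  85.4]), array([ 32.3, 189.1]), 'long-axis deg', np.float32(115.2)) [0.4767 0.0827 0.0593]
stone 786 (array([ 465.2, -144. ]), array([ 40.9, 119.6]), 'long-axis deg', np.float32(110.4)) [ 0.4636 -0.1463  0.0212]
block 783 (array([ 471.2, -356. ]), array([79.7, 46.2]), 'long-axis deg', np.float32(57.3)) [ 0.4685 -0.3573  0.0275]
knobjar [0.615 0.01  0.009]
jar2 [ 0.597 -0.1    0.044]
drawer [ 0.617 -0.153  0.177]
knob [ 0.593 -0.153  0.145]
cup [ 0.379 -0.252  0.011]
brush [ 0.373 -0.166  0.009]
cab [0.662 0.051 0.068]
redjar [ 0.596 -0.239  0.061]
[[ 0.267 -0.    -0.964]
 [ 0.964 -0.002  0.267]
 [-0.002 -1.    -0.   ]]
```

```bash
cat >> h.py <<'E'
def go(*wps):
    "wps: (x,y,z mm, tool-x azimuth deg) -> linear mm, rotation deg in the present tool frame"
    o=manip.get_obs();M=R.from_quat(o['eef_rot']).as_matrix();p=o['tool_pos']*1000
    print('now',np.round(o['time_s'],2),p.round(1),'az',np.degrees(np.arctan2(M[1,0],M[0,0])).round(2),'tilt',(M[:,1]+[0,0,1]).round(4),'F',o['contact_force'].round(1),'gap',o['finger_gap'])
    for x,y,z,a in wps:
        a=np.radians(a);T=np.array([[np.cos(a),0,-np.sin(a)],[np.sin(a),0,np.cos(a)],[0,-1,0]])
        print((x,y,z),'lin',(M.T@(np.array([x,y,z])-p)).round(1),'rot',np.degrees(R.from_matrix(M.T@T).as_rotvec()).round(2))
E
python3 - <<'E'
from h import *
go((330,470,260,62),(450,250,260,45),(465,-145,200,20.5))
P=cloud('top',np.load('top0.npy'))
for y0 in np.arange(-.3,.6,.1):
    m=(P[...,0]>.2)&(P[...,0]<.58)&(P[...,1]>y0)&(P[...,1]<y0+.1); print(round(y0,1),P[m][:,2].max().round(3) if m.any() else None)
E
```

```text
now 0.1 [180.4 649.9 230.4] az 74.49 tilt [-0.0004 -0.0017  0.    ] F [-0.   0.2  0.3] gap 0.08529928273740264
(330, 470, 260) lin [-133.4  -29.4 -192.3] rot [ 1.000e-02  1.249e+01 -1.000e-01]
(450, 250, 260) lin [-313.3  -29.1 -366.7] rot [ 0.03 29.49 -0.1 ]
(465, -145, 200) lin [-689.8   31.6 -486.8] rot [ 5.000e-02  5.399e+01 -9.000e-02]
-0.3 0.063
-0.2 0.048
-0.1 1.082
0.0 0.073
0.1 0.075
0.2 0.007
0.3 0.223
0.4 0.122
0.5 0.129
```

Emit:
send_rows --steps '[{"linear": [0,-50,0],"rotation": [0,0,0],"gripper": 0.7},{"linear": [-30,-80,-45],"rotation": [0,4,0],"gripper": 0.7},{"linear": [-60,-80,-90],"rotation": [0,8,0],"gripper": 0.7},{"linear": [-95,-80,-140],"rotation": [0,12,0],"gripper": 0.7},{"linear": [-130,-80,-190],"rotation": [0,16,0],"gripper": 0.7},{"linear": [-165,-80,-225],"rotation": [0,20,0],"gripper": 0.7},{"linear": [-200,-80,-260],"rotation": [0,24,0],"gripper": 0.7},{"linear": [-240,-80,-295],"rotation": [0,28,0],"gripper": 0.7},{"linear": [-280,-80,-330],"rotation": [0,32,0],"gripper": 0.7},{"linear": [-315,-80,-365],"rotation": [0,36,0],"gripper": 0.7},{"linear": [-315,-80,-365],"rotation": [0,40,0],"gripper": 0.7},{"linear": [-315,-80,-365],"rotation": [0,40,0],"gripper": 0.7}]'

```text
time_s: 1.3
tool_pos: [0.4509, 0.2424, 0.3114]
eef_rot: [0.677, 0.206, -0.205, -0.676]
contact_force: [-0.3, 0.5, -0.4]
finger_gap: 0.06
```

```bash
python3 -c "
from h import *
go((465,-145,180,20.5))"
```

```text
now 1.3 [450.9 242.4 311.4] az 33.77 tilt [ 0.0012 -0.0022  0.    ] F [-0.3  0.5 -0.4] gap 0.05999877830127033
(465, -145, 180) lin [-203.6  132.3 -329.6] rot [ 0.14 13.27  0.  ]
```

Emit:
send_rows --steps '[{"linear": [-24,0,-40],"rotation": [0,2,0],"gripper": 0.7},{"linear": [-48,10,-78],"rotation": [0,4,0],"gripper": 0.7},{"linear": [-72,25,-117],"rotation": [0,6,0],"gripper": 0.7},{"linear": [-96,40,-156],"rotation": [0,8,0],"gripper": 0.7},{"linear": [-120,55,-195],"rotation": [0,10,0],"gripper": 0.7},{"linear": [-145,75,-235],"rotation": [0,12,0],"gripper": 0.7},{"linear": [-170,95,-275],"rotation": [0,13,0],"gripper": 0.7},{"linear": [-190,115,-308],"rotation": [0,13.3,0],"gripper": 0.7},{"linear": [-203.6,132,-329.6],"rotation": [0.1,13.3,0],"gripper": 0.7},{"linear": [-203.6,132,-329.6],"rotation": [0.1,13.3,0],"gripper": 0.7},{"linear": [-203.6,132,-329.6],"rotation": [0.1,13.3,0],"gripper": 0.7},{"linear": [-203.6,132,-329.6],"rotation": [0.1,13.3,0],"gripper": 0.7}]'

```text
time_s: 2.5
tool_pos: [0.4673, -0.1361, 0.1796]
eef_rot: [-0.694, -0.131, 0.131, 0.696]
contact_force: [-0.3, -0.1, 0.4]
finger_gap: 0.0592
```

Run:
```python
from h import *
go((465,-145,30,20.5),(465,-145,3,20.5))
c=manip.camera_params('wrist');o=manip.get_obs();p,d=manip.snapshot('wrist')
cv2.imwrite('pics/w1.png',p[:,:,::-1])
K=c['mtx'];v,u=np.mgrid[:400,:640];du,dv=u-K[0,2],v-K[1,2];r=np.hypot(du,dv)+1e-9;t=r/K[0,0]
ray=np.stack([np.tan(t)*du/r,-np.tan(t)*dv/r,-np.ones_like(t)],-1);P=ray*d[...,None]
T=c['T_tool_cam'];P=P@T[:3,:3].T+T[:3,3];P=P@R.from_quat(o['eef_rot']).as_matrix().T+o['tool_pos']
g=np.hypot(P[...,0]-.465,P[...,1]+.145)<.08
m=g&(P[...,2]>.013)&(P[...,2]<.035)&(t<1.3)&(d>0)
n,l,s,_=cv2.connectedComponentsWithStats(m.astype(np.uint8));k=1+s[1:,4].argmax();Q=P[l==k]
print(len(Q),rect(Q[:,:2]),np.median(Q,0).round(4),'table',np.median(P[g&(P[...,2]<.01)&(d>0)],0)[2])
```

```text
now 2.5 [ 467.3 -136.1  179.6] az 21.34 tilt [-0.0003  0.0024  0.    ] F [-0.3 -0.1  0.4] gap 0.0591878478062765
(465, -145, 30) lin [ -5.5 149.5  -7.8] rot [-0.13  0.84  0.03]
(465, -145, 3) lin [ -5.5 176.5  -7.9] rot [-0.13  0.84  0.03]
4479 (array([ 466.7, -144.6]), array([ 40.1, 120.8]), 'long-axis deg', np.float32(110.8)) [ 0.4653 -0.1397  0.022 ] table 0.00012491482821594402
```

View pics/w1.png

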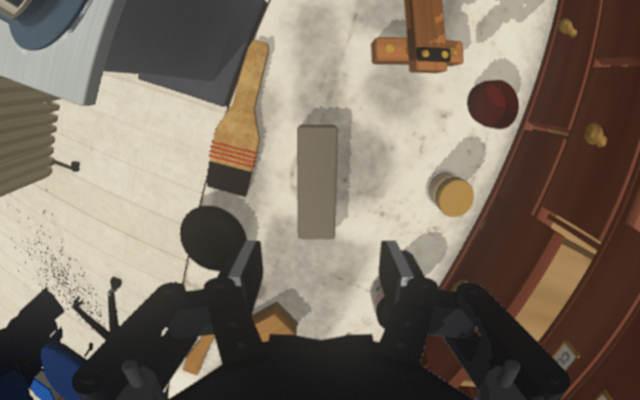

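The wrist view shows the stone at (318,182), clear of the brush, with both fingers open. All three cameras agree on its pose to about 2 mm.

Emit:
send_rows --steps '[{"linear": [0,0,0],"rotation": [0,0,0],"gripper": 0.7},{"linear": [0,0,0],"rotation": [0,0,0],"gripper": 0.7}]'

```text
time_s: 2.75
tool_pos: [0.4671, -0.1368, 0.1797]
eef_rot: [-0.694, -0.131, 0.13, 0.696]
contact_force: [-0.6, 0.5, 0.0]
finger_gap: 0.0594
```

```bash
python3 -c "
from h import *
go((466,-145,30,20.7),(466,-145,3,20.7))"
```

```text
now 2.75 [ 467.1 -136.8  179.7] az 21.29 tilt [0.0001 0.002  0.    ] F [-0.6  0.5  0. ] gap 0.05939413760717342
(466, -145, 30) lin [ -4.2 149.7  -7.5] rot [-0.11  0.59  0.05]
(466, -145, 3) lin [ -4.2 176.7  -7.6] rot [-0.11  0.59  0.05]
```

Emit:
send_rows --steps '[{"linear": [-4,40,-7.5],"rotation": [0,0.6,0],"gripper": 0.7},{"linear": [-4,75,-7.5],"rotation": [0,0.6,0],"gripper": 0.7},{"linear": [-4,105,-7.5],"rotation": [0,0.6,0],"gripper": 0.7},{"linear": [-4,130,-7.5],"rotation": [0,0.6,0],"gripper": 0.7},{"linear": [-4,140,-7.5],"rotation": [0,0.6,0],"gripper": 0.7},{"linear": [-4,140,-7.5],"rotation": [0,0.6,0],"gripper": 0.7},{"linear": [-4,140,-7.5],"rotation": [0,0.6,0],"gripper": 0.7}]'

```text
time_s: 3.45
tool_pos: [0.4664, -0.1461, 0.0401]
eef_rot: [-0.695, -0.127, 0.126, 0.696]
contact_force: [0.3, -0.4, 0.5]
finger_gap: 0.0597
```

```bash
python3 -c "
from h import *
go((466,-145,3,20.7))"
```

```text
now 3.45 [ 466.4 -146.1   40.1] az 20.59 tilt [0.0008 0.0013 0.    ] F [ 0.3 -0.4  0.5] gap 0.059656627833745084
(466, -145, 3) lin [-0.1 37.1  1.1] rot [-0.05 -0.11  0.07]
```

Emit:
send_rows --steps '[{"linear": [0,15,1],"rotation": [0,0,0],"gripper": 0.7},{"linear": [0,27,1],"rotation": [0,0,0],"gripper": 0.7},{"linear": [0,34,1],"rotation": [0,0,0],"gripper": 0.7},{"linear": [0,37,1],"rotation": [0,0,0],"gripper": 0.7},{"linear": [0,37,1],"rotation": [0,0,0],"gripper": 0.7},{"linear": [0,37,1],"rotation": [0,0,0],"gripper": 0.4},{"linear": [0,37,1],"rotation": [0,0,0],"gripper": 0.2},{"linear": [0,37,1],"rotation": [0,0,0],"gripper": 0.2},{"linear": [0,37,1],"rotation": [0,0,0],"gripper": 0.2},{"linear": [0,37,1],"rotation": [0,0,0],"gripper": 0.2}]'

```text
time_s: 4.45
tool_pos: [0.4658, -0.1451, 0.003]
eef_rot: [-0.695, -0.127, 0.126, 0.696]
contact_force: [0.9, -0.2, 6.3]
finger_gap: 0.0387
```

```bash
python3 -c "
from h import *
go()"
```

```text
now 4.45 [ 465.8 -145.1    3. ] az 20.58 tilt [0.0006 0.0015 0.    ] F [ 0.9 -0.2  6.3] gap 0.038701362726942884
```

Emit:
send_rows --steps '[{"linear": [0,-10,0],"rotation": [0,0,0],"gripper": 0.1},{"linear": [0,-30,0],"rotation": [0,0,0],"gripper": 0.1},{"linear": [0,-55,0],"rotation": [0,0,0],"gripper": 0.1},{"linear": [0,-85,0],"rotation": [0,0,0],"gripper": 0.1},{"linear": [0,-115,0],"rotation": [0,0,0],"gripper": 0.1},{"linear": [0,-135,0],"rotation": [0,0,0],"gripper": 0.1},{"linear": [0,-145,0],"rotation": [0,0,0],"gripper": 0.1},{"linear": [0,-145,0],"rotation": [0,0,0],"gripper": 0.1},{"linear": [0,-145,0],"rotation": [0,0,0],"gripper": 0.1}]'

```text
time_s: 5.35
tool_pos: [0.4646, -0.1447, 0.1465]
eef_rot: [-0.695, -0.126, 0.127, 0.697]
contact_force: [-0.2, -0.9, -3.1]
finger_gap: 0.0389
```

```bash
python3 -c "
from h import *
go((478,84.5,148,24.8))
for n in('scene',):
    p,d=manip.snapshot(n);cv2.imwrite('pics/s2.png',p[100:340,150:470,::-1].repeat(2,0).repeat(2,1))"
```

```text
now 5.35 [ 464.6 -144.7  146.5] az 20.6 tilt [-0.0024  0.0021  0.    ] F [-0.2 -0.9 -3.1] gap 0.038909505420380026
(478, 84.5, 148) lin [ 93.2  -1.1 209.8] rot [-0.16 -4.2  -0.08]
```

View pics/s2.png

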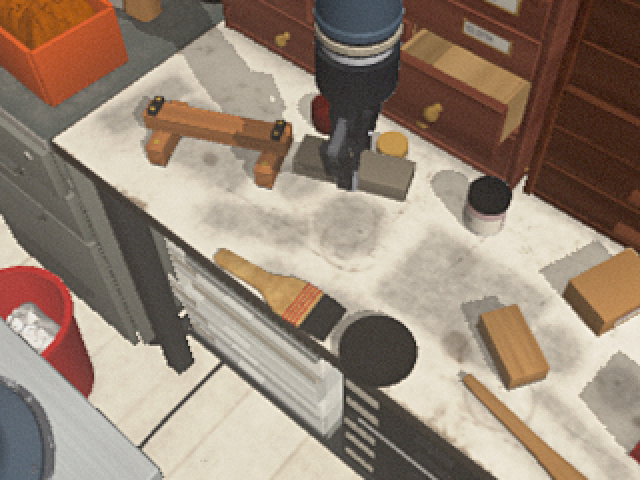

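The stone is held level (crop, about (355,165)), and the 3.1 N load matches its weight. Now I carry it over the bridge.

Emit:
send_rows --steps '[{"linear": [5,0,12],"rotation": [0,-0.2,0],"gripper": 0.1},{"linear": [15,0,34],"rotation": [0,-1,0],"gripper": 0.1},{"linear": [27,0,62],"rotation": [0,-1.5,0],"gripper": 0.1},{"linear": [41,0,92],"rotation": [0,-2,0],"gripper": 0.1},{"linear": [55,0,123],"rotation": [0,-2.5,0],"gripper": 0.1},{"linear": [68,0,153],"rotation": [0,-3,0],"gripper": 0.1},{"linear": [79,0,178],"rotation": [0,-3.5,0],"gripper": 0.1},{"linear": [88,0,198],"rotation": [-0.1,-4,0],"gripper": 0.1},{"linear": [93,0,209],"rotation": [-0.1,-4.2,0],"gripper": 0.1},{"linear": [93,0,210],"rotation": [-0.1,-4.2,0],"gripper": 0.1},{"linear": [93,0,210],"rotation": [-0.1,-4.2,0],"gripper": 0.1},{"linear": [93,0,210],"rotation": [-0.1,-4.2,0],"gripper": 0.1}]'

```text
time_s: 6.6
tool_pos: [0.4783, 0.0827, 0.1474]
eef_rot: [0.691, 0.151, -0.151, -0.691]
contact_force: [0.1, -0.2, -2.2]
finger_gap: 0.0387
```

Run:
```python
from h import *
go((478,84.5,80,24.8),(478,84.5,63,24.8))
p,d=manip.snapshot('wrist');cv2.imwrite('pics/w3.png',p[:,:,::-1])
for n in ('scene',):
    p,d=manip.snapshot(n);P=cloud(n,d)
    m=(np.hypot(P[...,0]-.478,P[...,1]-.0845)<.08)&(P[...,2]>.12)&(P[...,2]<.185)&(p.max(-1).astype(int)-p.min(-1)<40)&(p.mean(-1)>60)
    Q=P[m];print(len(Q),rect(Q[:,:2]),np.percentile(Q[:,2],[2,50,98]).round(4))
    T=Q[Q[:,2]>.16]; A=np.c_[T[:,:2],np.ones(len(T))]; print(len(T),'top plane slope',np.linalg.lstsq(A,T[:,2],rcond=None)[0].round(4))
```

```text
now 6.6 [478.3  82.7 147.4] az 24.65 tilt [-0.0007 -0.0007  0.    ] F [ 0.1 -0.2 -2.2] gap 0.03873229801728489
(478, 84.5, 80) lin [ 0.5 67.4  1.8] rot [ 0.02 -0.15 -0.05]
(478, 84.5, 63) lin [ 0.5 84.4  1.9] rot [ 0.02 -0.15 -0.05]
704 (array([474.2,  81.2]), array([ 56.9, 123.6]), 'long-axis deg', np.float32(126.9)) [0.1468 0.1648 0.1751]
482 top plane slope [0.0248 0.0119 0.1531]
```

View pics/w3.png

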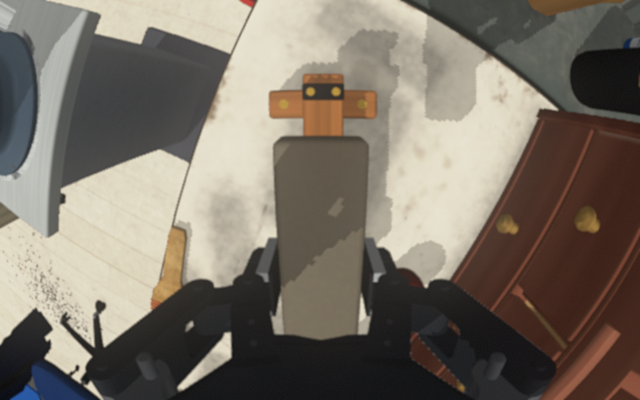

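The stone is in line with the beam: its far end is at col 321 and the beam's end at col 323. I lower it.

Emit:
send_rows --steps '[{"linear": [0.5,15,2],"rotation": [0,0,0],"gripper": 0.1},{"linear": [0.5,35,2],"rotation": [0,0,0],"gripper": 0.1},{"linear": [0.5,55,2],"rotation": [0,0,0],"gripper": 0.1},{"linear": [0.5,68,2],"rotation": [0,0,0],"gripper": 0.1},{"linear": [0.5,75,2],"rotation": [0,0,0],"gripper": 0.1},{"linear": [0.5,78,2],"rotation": [0,0,0],"gripper": 0.1},{"linear": [0.5,78,2],"rotation": [0,0,0],"gripper": 0.1},{"linear": [0.5,78,2],"rotation": [0,0,0],"gripper": 0.1}]'

```text
time_s: 7.5
tool_pos: [0.4788, 0.0862, 0.0702]
eef_rot: [-0.691, -0.152, 0.151, 0.691]
contact_force: [-0.1, 0.1, -3.1]
finger_gap: 0.0387
```

Run:
```python
from h import *
go((478,84.5,63,24.8))
p,d=manip.snapshot('scene');cv2.imwrite('pics/s4.png',cv2.resize(p[110:230,180:340,::-1],None,fx=5,fy=5))
```

```text
now 7.5 [478.8  86.2  70.2] az 24.78 tilt [0.0011 0.0004 0.    ] F [-0.1  0.1 -3.1] gap 0.03866188690585094
(478, 84.5, 63) lin [-1.4  7.2 -1.3] rot [ 0.   -0.02  0.07]
```

View pics/s4.png

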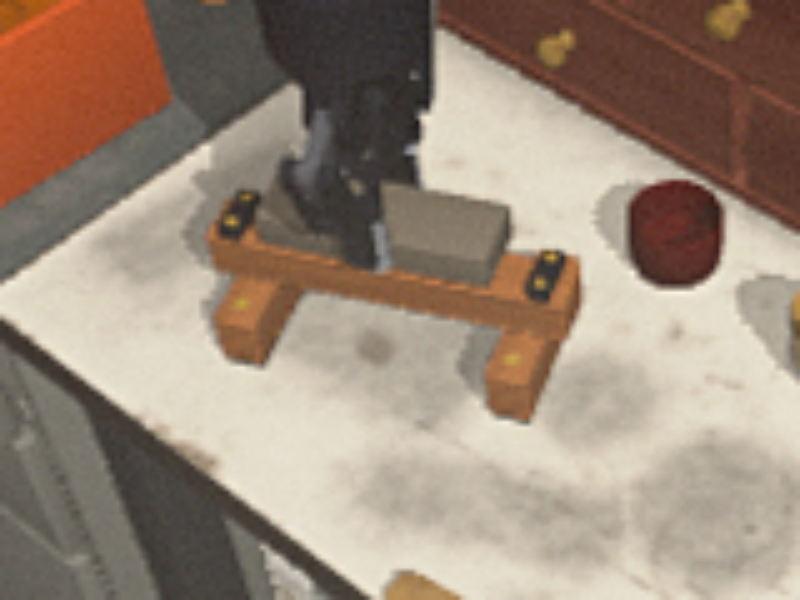

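Emit:
send_rows --steps '[{"linear": [-1,2,-1],"rotation": [0,0,0],"gripper": 0.1},{"linear": [-1,4,-1],"rotation": [0,0,0],"gripper": 0.1},{"linear": [-1,5,-1],"rotation": [0,0,0],"gripper": 0.1},{"linear": [-1,6,-1],"rotation": [0,0,0],"gripper": 0.1},{"linear": [-1,6.5,-1],"rotation": [0,0,0],"gripper": 0.1},{"linear": [-1,6.5,-1],"rotation": [0,0,0],"gripper": 0.1},{"linear": [-1,6.5,-1],"rotation": [0,0,0],"gripper": 0.1}]'

```text
time_s: 8.25
tool_pos: [0.4778, 0.0849, 0.0631]
eef_rot: [-0.691, -0.152, 0.152, 0.691]
contact_force: [-0.7, -0.5, -2.4]
finger_gap: 0.0388
```

Emit:
send_rows --steps '[{"linear": [0,0.5,0],"rotation": [0,0,0],"gripper": 0.1},{"linear": [0,1,0],"rotation": [0,0,0],"gripper": 0.1},{"linear": [0,1.5,0],"rotation": [0,0,0],"gripper": 0.1},{"linear": [0,1.5,0],"rotation": [0,0,0],"gripper": 0.1},{"linear": [0,1.5,0],"rotation": [0,0,0],"gripper": 0.1}]'

```text
time_s: 8.75
tool_pos: [0.4778, 0.0849, 0.0629]
eef_rot: [-0.69, -0.152, 0.152, 0.691]
contact_force: [-5.0, -1.1, 12.2]
finger_gap: 0.0384
```

Contact is firm: the reading went from −3 to +12 N at z = 62.9 mm, where I expected it. I release in place.

Emit:
send_rows --steps '[{"linear": [0,-0.7,0],"rotation": [0,0,0],"gripper": 0.1},{"linear": [0,-0.7,0],"rotation": [0,0,0],"gripper": 0.48},{"linear": [0,-0.7,0],"rotation": [0,0,0],"gripper": 0.5},{"linear": [0,-0.7,0],"rotation": [0,0,0],"gripper": 0.6},{"linear": [0,-0.7,0],"rotation": [0,0,0],"gripper": 0.75},{"linear": [0,-0.7,0],"rotation": [0,0,0],"gripper": 0.75},{"linear": [0,-0.7,0],"rotation": [0,0,0],"gripper": 0.75},{"linear": [0,-0.7,0],"rotation": [0,0,0],"gripper": 0.75}]'

```text
time_s: 9.55
tool_pos: [0.4777, 0.0849, 0.0623]
eef_rot: [-0.691, -0.152, 0.152, 0.691]
contact_force: [-1.7, -0.7, 0.2]
finger_gap: 0.064
```

Emit:
send_rows --steps '[{"linear": [0,-8,0],"rotation": [0,0,0],"gripper": 0.75},{"linear": [0,-25,0],"rotation": [0,0,0],"gripper": 0.75},{"linear": [0,-50,0],"rotation": [0,0,0],"gripper": 0.75},{"linear": [0,-90,0],"rotation": [0,0,0],"gripper": 0.75},{"linear": [0,-130,0],"rotation": [0,0,0],"gripper": 0.75},{"linear": [0,-170,0],"rotation": [0,0,0],"gripper": 0.75},{"linear": [-10,-190,-45],"rotation": [0,0,0],"gripper": 0.75},{"linear": [-20,-190,-90],"rotation": [0,0,0],"gripper": 0.75},{"linear": [-30,-190,-135],"rotation": [0,0,0],"gripper": 0.75},{"linear": [-35,-190,-160],"rotation": [0,0,0],"gripper": 0.75},{"linear": [-35,-190,-160],"rotation": [0,0,0],"gripper": 0.75},{"linear": [-35,-190,-160],"rotation": [0,0,0],"gripper": 0.75}]'

```text
time_s: 10.75
tool_pos: [0.5128, -0.0752, 0.2525]
eef_rot: [-0.691, -0.151, 0.151, 0.691]
contact_force: [1.1, -0.4, -0.3]
finger_gap: 0.0641
```

Run:
```python
from h import *
go()
for n in('scene','top'):
    p,d=manip.snapshot(n);P=cloud(n,d)
    m=(np.hypot(P[...,0]-.478,P[...,1]-.0845)<.09)&(P[...,2]>.073)&(P[...,2]<.1)
    k=m.astype(np.uint8);_,l,s,_=cv2.connectedComponentsWithStats(k);Q=P[l==1+s[1:,4].argmax()]
    A=np.c_[Q[:,:2],np.ones(len(Q))]
    print(n,len(Q),rect(Q[:,:2]),'ztop',np.median(Q[:,2]).round(4),'slope',np.linalg.lstsq(A,Q[:,2],rcond=None)[0][:2].round(4))
    B=P[(np.hypot(P[...,0]-.471,P[...,1]+.357)<.06)&(P[...,2]>.02)&(P[...,2]<.045)];print('block',rect(B[:,:2]))
    if n=='scene':cv2.imwrite('pics/s5.png',cv2.resize(p[110:230,180:340,::-1],None,fx=5,fy=5))
```

```text
now 10.75 [512.8 -75.2 252.5] az 24.71 tilt [-0.0002  0.0005  0.    ] F [ 1.1 -0.4 -0.3] gap 0.0641016865545283
scene 653 (array([476.2,  85.1]), array([ 43.3, 120.3]), 'long-axis deg', np.float32(114.2)) ztop 0.081 slope [0.0613 0.0287]
block (array([ 471.1, -355.9]), array([80.5, 45. ]), 'long-axis deg', np.float32(56.7))
top 120 (array([464.3, 133.2]), array([21.6, 44.5]), 'long-axis deg', np.float32(158.7)) ztop 0.0824 slope [-0.0203 -0.0318]
block (array([ 470.9, -358.2]), array([80.7, 46.1]), 'long-axis deg', np.float32(57.0))
```

View pics/s5.png

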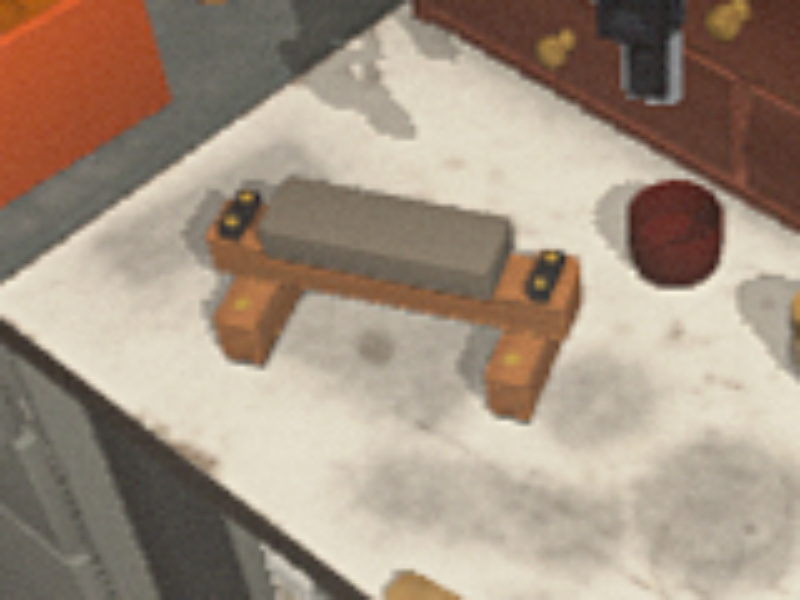

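The stone lies on the beam between the stops. The fitted slope includes pixels from its side face, so I check it once more on the top face only.

Run:
```python
from h import *
p,d=manip.snapshot('scene');P=cloud('scene',d)
a=np.radians(24.8);D=P[...,:2]-[.4777,.0848];x=D@[np.cos(a),np.sin(a)];y=D@[-np.sin(a),np.cos(a)]
for lim in(.016,.012):
    m=(abs(x)<lim)&(abs(y)<.055)&(P[...,2]>.07)&(P[...,2]<.1)
    print(m.sum(),np.linalg.lstsq(np.c_[x[m],y[m],np.ones(m.sum())],P[m][:,2],rcond=None)[0].round(4))
go()
```

```text
417 [-0.0118 -0.0015  0.0813]
316 [-0.0104 -0.0035  0.0814]
now 10.9 [512.9 -73.4 252.3] az 24.94 tilt [-0.0005  0.0008  0.    ] F [0.7 0.2 0.2] gap 0.06417176937876838
```

Flat within 0.7°, and the top is at 81.4 mm against 82 mm expected. I hand in.

```bash
python3 -c "
from cell import manip
print(manip.finish_job())"
```

```text
the job is handed in; nothing more can be done
None
```

I picked up the whetstone, set it down on the bridge's beam with a light press (about 12 N), released it, backed the gripper off and handed the job in at about 11 s. `finish_job` reports no verdict, so the result rests on my own checks.

**Last checks (scene camera):**

| Check | Measured | Limit |
|---|---|---|
| Centre, compared with the bridge | within about 2 mm | 11 mm across, 18 mm along |
| Angle to the beam | about 1° | 10° |
| Tilt, top face only | about 0.7° | 4° |
| Height of the stone's top | 81.4 mm (82 expected) | ±3 mm |
| Sanding block | not moved, within measurement error | 30 mm |

**Checks that disagreed:**
- **Top camera:** its final stone measurement was unusable. It picked up only a small 120-pixel patch, I think because the arm was in the way, so I ignored it.
- **First tilt fit:** it gave about 4°, which I put down to pixels from the stone's side face. The fit on the top face alone gave 0.7°.

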